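# Clamp a pump bottle in the notched-slide holder

## Robot

A 6-joint arm with a two-finger parallel gripper is mounted at the origin on the work surface; the furniture and walls round the work are solid. World frame = base frame: x ahead of the robot, y to its left, z up, the work surface at z = 0. Lengths are in m, angles in rad, forces in N, time in s.
With the tool pointing down it reaches from about 0.225 to 0.875 m from the base axis. Payload 3.4 kg.
Tool frame: the origin (TCP) lies at the very end of the fingers, on their centre line; the grasp point (between the pads) lies 19 mm behind it; z points along the fingers, y is the line along which they close (so a half turn about z gives the same grasp; the last joint's range is limited). The gripper opens to 85 mm and grips with 20 to 120 N. Pads are 22 mm wide; open, the fingers measure 114 mm over their backs; the gripper's body (76 mm by 85 mm) begins 54 mm behind the grasp point. The pads swing forward as they close: fully open they stand 13 mm farther back than shut.
Start: joints at [1.218, 0.276, 1.505, -0, 1.361, -0.121], TCP at [0.132, 0.56, 0.231] pointing down, gripper open.
Joint ranges: [-2.89, 2.89], [-0.75, 2.08], [0.22, 2.7], [-1.18, 4.32], [0.11, 2.71], [-2.7, 2.7]. Speed limits (rad/s): [2.57, 2.57, 3.14, 3.14, 3.14, 3.14].

## Interface

Orientations are given as a unit quaternion [w, x, y, z].
In Python, from rig import get_state, optics, sign_off gives the robot as it stands.
- The arm moves only by the tool send_rows, never from a script. Its argument "increments" is a list of rows, each an object with "gripper": the gripper's target within -1 to 1 (shut at 1, half-way at 0, fully open at -1); "linear": the shift along the world's x, y, z in m, a list of three; "delta_rot": the turn, a rotation vector about the world's x, y, z in rad, a list of three. In form: [{"gripper": gripper, "linear": [dx, dy, dz], "delta_rot": [rx, ry, rz]}, ...]. A call has 1 to 8 rows; each row is the pose to reach, as a shift and turn from the pose commanded when the call began; what a row does not reach only later rows make up. A row lasts 1/10 s, in which the tool goes at most 50 mm and 8.59 degrees, less where a joint would pass 70% of its speed; a pose out of reach is approached as far as the arm can. A call with a gripper value outside its range is refused whole. The fingers move at their own pace and stop on an object; "newtons" is the grip in N (left out, the last holds). Time passes only in rows, so rows that repeat a pose let the fingers close. It gives the time, the measured TCP pose, the force, the opening and the grip force at its end, in the units of the state.
- get_state(): the state, without advancing time (a new reading comes with each control period).
- optics.get_image(name): name is "side" or "top" or "wrist"; returns a dict with "pixels" (400x640x3 uint8, blue, green, red), "K" (3x3 intrinsics, pixels), "k1" (the pictures are not rectified: a ray, as slopes to the right and down, at radius r is drawn at 1 + k1 r^2 times it, then the intrinsics apply), "rvec" (rotation vector, rad) and "tvec" (3), from world to camera coordinates, as OpenCV has them; the wrist camera has in their place "T_tool_cam" (4x4, takes a point from camera to tool coordinates, whose origin is the TCP and whose axes are the flange's). Camera axes: x right, y down, z forward; pixel columns grow to the right and rows downward; lengths in m; the calibration is good to about 2 mm. A picture is of the moment at which its call begins: read the wrist's pose just before it. There is no depth.
- sign_off(): hands the job in; it is judged then, once.
The state is a dict: "clock": time; "qpos": joint angles; "qd": joint speeds; "effort": joint torques, N m; "position": TCP position; "ee_rot": TCP orientation; "contact_force": force on the tool from outside, world axes, zero at the start; "moment": the same for the moment, N m; "width": finger opening in m; "gripper_force": force on a finger pad.
Only numpy, scipy, OpenCV 4.12 (cv2) and the standard library are available. Lean on these libraries where they do the work, as an engineer would, in place of code of your own. Each camera call takes 0.05 s, during which the arm holds its last target. There are 200 camera calls.

## Task

Clamp a bottle so that its collar can be tightened: stand the serum bottle that has no overcap yet (its pump shows) upright on the black disc of the bottle holder, against the white V block, and let go of it. Then hold the red release bar up, slide the jaw forward until its sprung black pad bears on the glass, let the bar down and ease the jaw on until the bar drops fully into a notch, leaving the bottle held upright by the pad's spring, with the pad not bottomed out. Be gentle: do not force the jaw against the notches or squeeze the glass hard, and leave the other bottles and things where they are.

Things in the scene. Friction and masses are not known exactly. Their poses are not given: they have to be found in the camera images.
- holder: grey plate 330 x 120 x 12 mm, fixed; origin: centre of its underside on the table; x = jaw's closing direction, toward the white V block, y across, z up. Guide rods at y +-45 mm, 31 mm high. Under the jaw lies a steel strip with notches every 11 mm, 4.5 mm wide and 5 mm deep; it is screwed down through slots, so the notches' place along x differs by up to 5.5 mm each way: feel for them
- nest (a point): centre of the black disc on the plate top where the bottle stands (holder x +100, y 0, z 12 mm). A bottle centred here just touches both faces of the V block, whose top is 53 mm above this point; its 90 degree V opens toward the jaw (holder -x)
- bar_grip (a point): middle of the red sleeve (14 mm diameter, 36 mm long, along holder y, about 60 mm high) on the release bar. The bar pivots on the jaw 85 mm ahead of (holder +x) and 32 mm below this point, so lifting 16 mm also carries it 8 mm toward +x relative to the jaw. Steel arms run forward from it at y +-22 mm. A spring pulls it down with 4 to 6 N
- knob (a point): black upright knob fixed on top of the jaw, 22 mm diameter, from 42 to 80 mm above the table; this point is on its axis 66 mm up. With the bar at rest it is 77 mm ahead (+x) of bar_grip. Use it to push the jaw: 8 to 14 N while the bar rides on the strip and the pad yields; once the bar drops in, the jaw stops dead
- pad_face (a point): centre of the front face (40 x 22 mm) of the jaw's sprung black rubber pad; faces holder +x. It meets the glass when about 19 mm short of the bottle's axis
- jaw (a joint): travel of the jaw in m along holder +x, 0 drawn right back, limit 0.105; friction about 3.5 N. Pad touches the glass of a bottle on the nest near 0.071. It starts drawn back off the notched strip; moving forward with the bar down, it jams on the first notch. The V end is closed
- lever (a joint): angle of the release bar in rad: 0 fully down (in a notch, or off the strip), about 0.12 when it rests on the strip between notches, 0.32 fully up; above 0.15 it is clear. The catch sits 40 mm behind the pivot and has 1.5 mm play in a notch. With the bar down, pushing it against a notch must stay under 20 N at the catch
- pad (a joint): how far the sprung pad is pushed back into the jaw, m: 0 free, 0.018 bottomed out (to be avoided). Spring: 1.5 N at first touch plus 0.45 N per mm. The finished clamp has it between 0.0015 and 0.015
- pump_bottle: the serum bottle to clamp: clear glass tapering down to a 24 mm foot, 38 mm wide near the top of the glass; gold collar 41 mm diameter 61 to 75 mm up, then a gold pump 21 mm wide; 101 mm high in all. Origin: centre of its foot, z up. Grip the collar
- capped_a: finished serum bottle with a tall gold overcap, 41 mm diameter, 114 mm high, origin at its foot; leave it alone
- capped_b: a second finished bottle like capped_a; leave it alone
- overcap: loose gold overcap standing on the table, 24 mm diameter, 36 mm high, origin at its foot; leave it alone
- overcap_spare: a second loose gold overcap; leave it alone
- hook_spanner: flat steel spanner 142 mm long, 5 mm thick, lying behind the holder; leave it alone
Not all that is in view belongs to the job. What is shaped like the pump_bottle but turquoise is not meant.

How it is judged:
By the outcome, as a careful person would: the job done as asked, in the order asked, and still so for the second after the job is handed in, with the robot touching nothing.
It also fails if it takes over 72 s, if anything falls off the work surface, if the arm or the gripper's body presses on something with over 40 N, if the wrist force passes 120 N, or if a joint passes its speed limit or range.

## Working session

There is one attempt and no reset: what is moved stays moved. The work goes in short steps, Python scripts to look and compute and a tool call to move; the robot and the scene stay as the last step left them, time stands still between calls to the robot, and variables do not carry over. Pictures are saved under pics/ and viewed, at most 10 in all, crops included, and the job is handed in when it is done.

Besides the shell and the picture viewer there is one more tool, called after "Call:" by a JSON object that holds its "method" and its "body", one argument or row to a line. send_rows: Moves the arm, as the interface text tells. Its arguments: {"type":"object","properties":{"increments":{"type":"array"},"newtons":{"type":"number"}},"required":["increments"]}

```bash
mkdir -p pics; cat > h.py <<'E'
import numpy as np, cv2
from scipy.spatial.transform import Rotation as R
from rig import get_state, optics
def cam(name):
    s=get_state(); d=optics.get_image(name); K=np.array(d["K"],float)
    if "T_tool_cam" in d:
        T=np.eye(4); q=s["ee_rot"]; T[:3,:3]=R.from_quat([q[1],q[2],q[3],q[0]]).as_matrix(); T[:3,3]=s["position"]
        W=T@np.array(d["T_tool_cam"]); 
    else:
        W=np.eye(4); Rm=cv2.Rodrigues(np.array(d["rvec"],float))[0]; W[:3,:3]=Rm.T; W[:3,3]=-Rm.T@np.array(d["tvec"],float).ravel()
    return d["pixels"],dict(K=K,k1=float(d["k1"]),W=W)
def ray(c,u,v):
    p=cv2.undistortPoints(np.array([[[u,v]]],float),c["K"],np.array([c["k1"],0,0,0,0.]))[0,0]
    d=c["W"][:3,:3]@np.r_[p,1]; return c["W"][:3,3],d/np.linalg.norm(d)
def onz(c,u,v,z):
    o,d=ray(c,u,v); return o+d*(z-o[2])/d[2]
def tri(l):
    A=0;b=0
    for c,u,v in l:
        o,d=ray(c,u,v); P=np.eye(3)-np.outer(d,d); A=A+P; b=b+P@o
    x=np.linalg.solve(A,b); return x,[float(np.linalg.norm((np.eye(3)-np.outer(ray(*q)[1],ray(*q)[1]))@(x-ray(*q)[0]))) for q in l]
def proj(c,X):
    W=np.linalg.inv(c["W"]); p=W[:3,:3]@np.array(X,float)+W[:3,3]; x=p[:2]/p[2]; x=x*(1+c["k1"]*(x@x)); return c["K"][:2,:2]@x+c["K"][:2,2]
E
python3 - <<'E'
from h import *
import pickle
C={}
for n in("side","top","wrist"):
    im,c=cam(n); cv2.imwrite(f"pics/{n}0.png",im); C[n]=c; print(n,c["W"][:3,3].round(3),c["W"][:3,2].round(2),c["K"][0,0])
pickle.dump(C,open("c0.pkl","wb")); print(get_state())
E
```

```text
side [ 0.335 -0.588  0.536] [ 0.22  0.8  -0.55] 412.922117100252
top [0.349 0.101 1.318] [ 0.13  0.01 -0.99] 499.05280163863335
wrist [0.059 0.577 0.372] [ 0.28 -0.07 -0.96] 339.24098311612676
{'clock': 0.15, 'qpos': array([ 1.21802978e+00,  2.76442983e-01,  1.50583866e+00,  3.06044142e-07,
        1.36071335e+00, -1.21022933e-01]), 'qd': array([ 0.00027219, -0.00166799, -0.00387485, -0.00144289, -0.00093096,
        0.00120729]), 'effort': array([ 2.67048024e-03, -4.17144263e+01, -2.46033525e+01, -2.16841240e-04,
        7.62557524e-03, -5.63916657e-06]), 'position': array([0.1319425 , 0.55924828, 0.23064374]), 'ee_rot': array([-1.64699241e-04,  1.15612696e-01,  9.93294122e-01, -6.81550308e-04]), 'contact_force': array([ 0.64714225, -0.05113767, -0.16873608]), 'moment': array([-0.01938474, -0.04017674, -0.05600101]), 'gripper_force': 0.0, 'width': 0.08517236988350001}
```

View pics/side0.png

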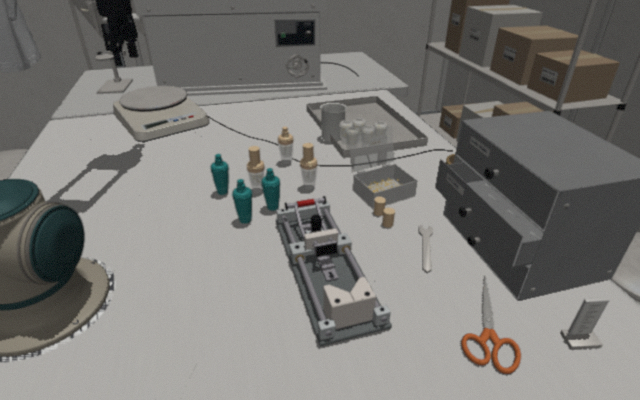

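View pics/top0.png

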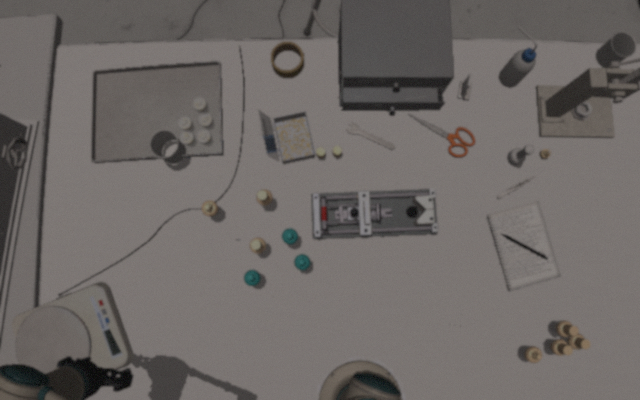

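Three gold bottles are candidates, at side-view pixels (286,145), (256,168) and (309,165). The turquoise ones are out. I'll enlarge the candidates and the holder.

```bash
python3 - <<'E'
import cv2,numpy as np
a=cv2.imread("pics/side0.png"); t=cv2.imread("pics/top0.png")
A=cv2.resize(a[120:200,200:340],None,fx=5.6,fy=5.6,interpolation=cv2.INTER_CUBIC)[:, :784]
cv2.imwrite("pics/cropA.png",np.clip(A*1.2,0,255).astype(np.uint8))
B=cv2.resize(t[180:245,300:450],None,fx=5,fy=5,interpolation=cv2.INTER_CUBIC)
B2=cv2.resize(t[180:260,195:330],None,fx=3,fy=3,interpolation=cv2.INTER_CUBIC)
o=np.zeros((570,750,3),np.uint8); o[:325]=B; o[330:570,:405]=B2
cv2.imwrite("pics/cropB.png",np.clip(o*1.5,0,255).astype(np.uint8))
E
```

```text
(no output)
```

View pics/cropA.png

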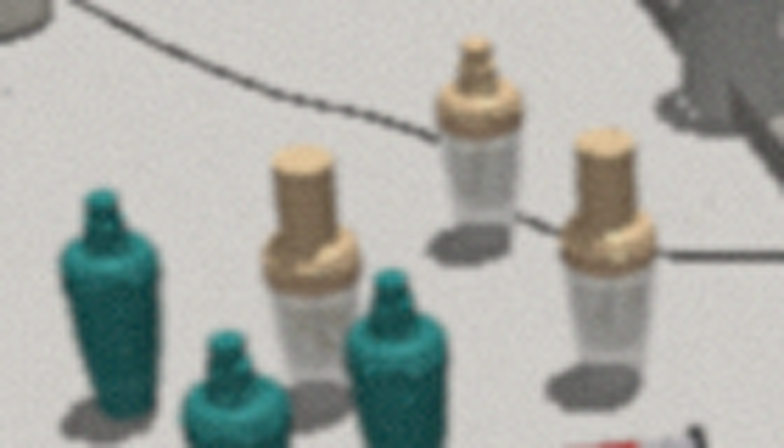

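View pics/cropB.png

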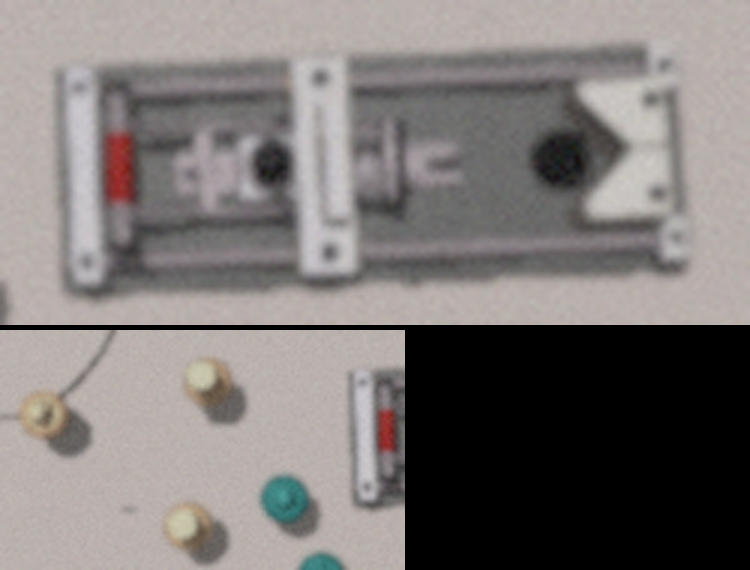

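The pump bottle is at side (286,145) and top (209,208): it has a narrow stepped pump above the collar. The other two gold bottles, side (256,168) and (309,165), carry tall overcaps. In the top view the disc is at (412,212), the red grip at (324,213) and the knob at (354,212).

```bash
python3 - <<'E'
from h import *
import pickle
C=pickle.load(open("c0.pkl","rb")); s,t=C["side"],C["top"]
np.set_printoptions(precision=4,suppress=True)
print("pumptop",tri([(s,285,127.6),(t,208.8,207)]),"collar",tri([(s,285.5,139),(t,209.3,208)]))
print("collar z.068",onz(t,209.3,208,.075), onz(s,285.5,139,.068))
T=lambda x,y:(300+x/5,180+y/5)
d=onz(t,*T(559,158),.012);g=onz(t,*T(119,167),.06);k=onz(t,*T(271,160),.08);v=onz(t,*T(627,148),.065)
print(d,g,k,v)
for p,q in((v,g),(d,g),(d,k)):
  e=(p-q)[:2]; print(np.degrees(np.arctan2(e[1],e[0])),np.linalg.norm(e))
cs=[onz(t,*T(x,y),.012) for x,y in((62,292),(687,268),(668,45),(58,68))]; print(cs)
# dark disc / other bottles
for u,v_,z in((264,196,.114),(257,244,.114),(290,236,.1),(302,262,.1),(252,277,.1)): print(u,onz(t,u,v_,z))
print("knob",tri([(s,316,217),(t,*T(271,155))]), "red", tri([(s,305,203),(t,*T(119,167))]))
print(get_state()["clock"])
E
```

```text
pumptop (array([0.4945, 0.3748, 0.1032]), [0.000498572689699624, 0.0004985726896995275]) collar (array([0.4958, 0.3813, 0.0682]), [0.0001465294078679017, 0.00014652940786777228])
collar z.068 [0.4949 0.3798 0.075 ] [0.496  0.3818 0.068 ]
[ 0.4902 -0.1418  0.012 ] [0.4816 0.0909 0.06  ] [0.4826 0.0152 0.08  ] [ 0.4894 -0.1668  0.065 ]
-88.25731082914203 0.2578422044256215
-87.86609248257245 0.23284612283226383
-87.21578924710435 0.15715049764072034
[array([0.421 , 0.1207, 0.012 ]), array([ 0.4317, -0.2081,  0.012 ]), array([ 0.5504, -0.2019,  0.012 ]), array([0.5394, 0.1225, 0.012 ])]
264 [0.5192 0.237  0.114 ]
257 [0.4023 0.253  0.114 ]
290 [0.4222 0.1741 0.1   ]
302 [0.3589 0.1448 0.1   ]
252 [0.3229 0.2663 0.1   ]
knob (array([0.4852, 0.0151, 0.0794]), [1.0994752522879715e-05, 1.0994752522765701e-05]) red (array([0.4813, 0.091 , 0.0615]), [9.975938679096872e-05, 9.975938679089561e-05])
0.15
```

Call:
{"method": "send_rows", "body": {
  "increments": [
    {"gripper": -1, "linear": [0.12, -0.06, 0], "delta_rot": [0, 0, 0.13]},
    {"gripper": -1, "linear": [0.363, -0.18, -0.06], "delta_rot": [0, 0, 0.266]},
    {"gripper": -1, "linear": [0.363, -0.18, -0.06], "delta_rot": [0, 0, 0.266]},
    {"gripper": -1, "linear": [0.363, -0.18, -0.06], "delta_rot": [0, 0, 0.266]},
    {"gripper": -1, "linear": [0.363, -0.18, -0.06], "delta_rot": [0, 0, 0.266]},
    {"gripper": -1, "linear": [0.363, -0.18, -0.06], "delta_rot": [0, 0, 0.266]},
    {"gripper": -1, "linear": [0.363, -0.18, -0.06], "delta_rot": [0, 0, 0.266]},
    {"gripper": -1, "linear": [0.363, -0.18, -0.06], "delta_rot": [0, 0, 0.266]}
  ]
}}

```text
clock: 0.95
position: [0.4867, 0.3833, 0.1726]
ee_rot: [-0.0, -0.017, 1.0, 0.0]
contact_force: [0.2, 1.4, 0.0]
width: 0.0854
gripper_force: 0.0
```

Call:
{"method": "send_rows", "body": {
  "increments": [
    {"gripper": -1, "linear": [0, 0, 0], "delta_rot": [0, 0, 0]},
    {"gripper": -1, "linear": [0, 0, 0], "delta_rot": [0, 0, 0]},
    {"gripper": -1, "linear": [0, 0, 0], "delta_rot": [0, 0, 0]}
  ]
}}

```text
clock: 1.25
position: [0.4843, 0.3848, 0.1731]
ee_rot: [-0.001, -0.017, 1.0, 0.0]
contact_force: [-0.6, 0.7, 0.0]
width: 0.0852
gripper_force: 0.0
```

```bash
python3 - <<'E'
from h import *
import pickle
im,c=cam("wrist"); cv2.imwrite("pics/w1.png",im); pickle.dump(c,open("cw1.pkl","wb"))
print(get_state()["position"],get_state()["ee_rot"],proj(c,[.495,.379,.101]),proj(c,[.495,.379,.0]))
hsv=cv2.cvtColor(im,cv2.COLOR_BGR2HSV); print(c["W"])
E
```

```text
[0.4840055  0.38519202 0.1733204 ] [-3.21819965e-04 -1.77132150e-02  9.99843043e-01  1.67136877e-04] [310.88427547 230.37477319] [313.8616084  191.20634755]
[[-0.03459757  0.9559591   0.29145361  0.40952256]
 [ 0.9994008   0.03339234  0.00910995  0.38279547]
 [-0.00102357  0.29159415 -0.95654158  0.31449495]
 [ 0.          0.          0.          1.        ]]
```

View pics/w1.png

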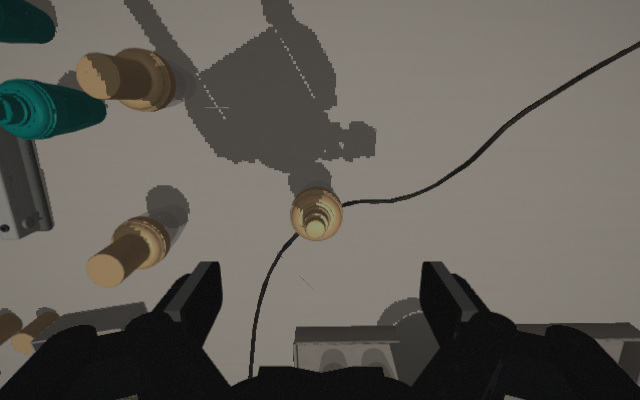

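Bottle under the gripper: the pump top is at (315,228) and the collar at (316,214).

```bash
python3 - <<'E'
from h import *
import pickle
np.set_printoptions(precision=4,suppress=True)
c=pickle.load(open("cw1.pkl","rb")); t=pickle.load(open("c0.pkl","rb"))
print(onz(c,315,228,.101),onz(c,316.5,214,.072))
print(tri([(c,315,228),(t["top"],208.8,207),(t["side"],285,127.6)]),tri([(c,316.5,214),(t["top"],209.3,208),(t["side"],285.5,139)]))
s=get_state();print(s["position"],s["clock"])
E
```

```text
[0.4932 0.3817 0.101 ] [0.4932 0.3824 0.072 ]
(array([0.4947, 0.3789, 0.1001]), [0.003048660347693, 0.0032731459389374845, 0.0016279952372331053]) (array([0.4956, 0.382 , 0.0675]), [0.0008723100420626048, 0.0005073715605173931, 0.0006328227414951918])
[0.484  0.3852 0.1733] 1.3
```

Call:
{"method": "send_rows", "body": {
  "increments": [
    {"gripper": -1, "linear": [0.01, -0.004, 0], "delta_rot": [0, 0, 0]},
    {"gripper": -1, "linear": [0.01, -0.004, -0.03], "delta_rot": [0, 0, 0]},
    {"gripper": -1, "linear": [0.01, -0.004, -0.06], "delta_rot": [0, 0, 0]},
    {"gripper": -1, "linear": [0.01, -0.004, -0.09], "delta_rot": [0, 0, 0]},
    {"gripper": -1, "linear": [0.01, -0.004, -0.115], "delta_rot": [0, 0, 0]},
    {"gripper": -1, "linear": [0.01, -0.004, -0.115], "delta_rot": [0, 0, 0]},
    {"gripper": -1, "linear": [0.01, -0.004, -0.115], "delta_rot": [0, 0, 0]}
  ]
}}

```text
clock: 2.0
position: [0.4953, 0.3811, 0.0587]
ee_rot: [0.0, -0.018, 1.0, 0.0]
contact_force: [0.4, -0.1, 0.9]
width: 0.0856
gripper_force: 0.0
```

Call:
{"method": "send_rows", "body": {
  "increments": [
    {"gripper": 0.3, "linear": [0, 0, -0.001], "delta_rot": [0, 0, 0]},
    {"gripper": 0.3, "linear": [0, 0, -0.001], "delta_rot": [0, 0, 0]},
    {"gripper": 0.3, "linear": [0, 0, -0.001], "delta_rot": [0, 0, 0]},
    {"gripper": 0.3, "linear": [0, 0, -0.001], "delta_rot": [0, 0, 0]},
    {"gripper": 0.3, "linear": [0, 0, -0.001], "delta_rot": [0, 0, 0]},
    {"gripper": 0.3, "linear": [0, 0, -0.001], "delta_rot": [0, 0, 0]}
  ],
  "newtons": 25
}}

```text
clock: 2.6
position: [0.4961, 0.381, 0.0586]
ee_rot: [0.001, -0.017, 1.0, 0.001]
contact_force: [-0.7, 0.4, 4.8]
width: 0.038
gripper_force: 25.0
```

Call:
{"method": "send_rows", "body": {
  "increments": [
    {"gripper": -0.3, "linear": [0, 0, 0], "delta_rot": [0, 0, 0]},
    {"gripper": -0.3, "linear": [0, 0, 0], "delta_rot": [0, 0, 0]},
    {"gripper": -0.3, "linear": [0, 0, -0.004], "delta_rot": [0, 0, 0]},
    {"gripper": -0.3, "linear": [0, 0, -0.004], "delta_rot": [0, 0, 0]},
    {"gripper": 0.3, "linear": [0, 0, -0.004], "delta_rot": [0, 0, 0]},
    {"gripper": 0.3, "linear": [0, 0, -0.004], "delta_rot": [0, 0, 0]},
    {"gripper": 0.3, "linear": [0, 0, -0.004], "delta_rot": [0, 0, 0]},
    {"gripper": 0.3, "linear": [0, 0, -0.004], "delta_rot": [0, 0, 0]}
  ]
}}

```text
clock: 3.4
position: [0.4951, 0.3805, 0.0531]
ee_rot: [-0.0, -0.017, 1.0, -0.0]
contact_force: [0.4, 0.4, -1.3]
width: 0.0385
gripper_force: 25.2
```

```bash
python3 - <<'E'
from h import *
import pickle
im,c=cam("wrist"); pickle.dump(c,open("cw2.pkl","wb"))
im2,_=cam("side")
a=cv2.resize(im[150:400,190:450],None,fx=1.5,fy=1.5); b=cv2.resize(im2[60:180,220:350],None,fx=3,fy=3,interpolation=cv2.INTER_CUBIC)
o=np.zeros((375,790,3),np.uint8); o[:375,:390]=a; o[:360,400:790]=b; cv2.imwrite("pics/w2.png",o)
E
```

```text
(no output)
```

View pics/w2.png

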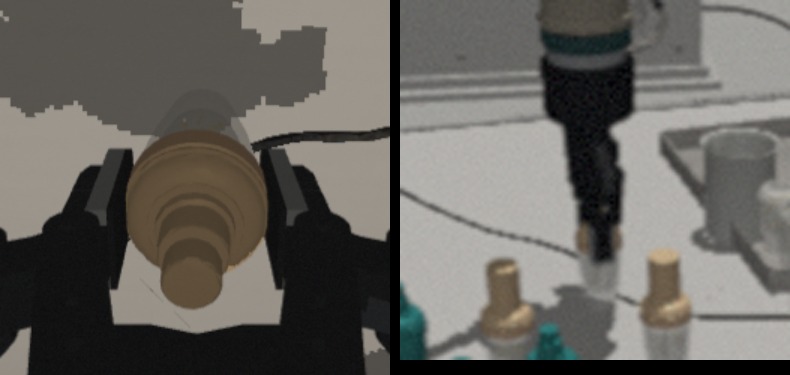

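Call:
{"method": "send_rows", "body": {
  "increments": [
    {"gripper": -0.3, "linear": [0, 0, 0], "delta_rot": [0, 0, 0]},
    {"gripper": -0.3, "linear": [0, 0, 0.002], "delta_rot": [0, 0, 0]},
    {"gripper": -0.3, "linear": [0, 0, 0.002], "delta_rot": [0, 0, 0]},
    {"gripper": 0.3, "linear": [0, 0, 0.002], "delta_rot": [0, 0, 0]},
    {"gripper": 0.3, "linear": [0, 0, 0.002], "delta_rot": [0, 0, 0]},
    {"gripper": 0.3, "linear": [0, 0, 0.002], "delta_rot": [0, 0, 0]},
    {"gripper": 0.3, "linear": [0, 0, 0.002], "delta_rot": [0, 0, 0]}
  ]
}}

```text
clock: 4.2
position: [0.4955, 0.3807, 0.0556]
ee_rot: [0.0, -0.017, 1.0, 0.0]
contact_force: [0.7, -0.4, 3.7]
width: 0.0387
gripper_force: 25.0
```

Call:
{"method": "send_rows", "body": {
  "increments": [
    {"gripper": 0.3, "linear": [0, 0, 0.02], "delta_rot": [0, 0, 0]},
    {"gripper": 0.3, "linear": [0, 0, 0.05], "delta_rot": [0, 0, 0]},
    {"gripper": 0.3, "linear": [0, 0, 0.09], "delta_rot": [0, 0, 0]},
    {"gripper": 0.3, "linear": [0, 0, 0.13], "delta_rot": [0, 0, 0]},
    {"gripper": 0.3, "linear": [0, 0, 0.15], "delta_rot": [0, 0, 0]},
    {"gripper": 0.3, "linear": [0, 0, 0.15], "delta_rot": [0, 0, 0]}
  ]
}}

```text
clock: 4.8
position: [0.4969, 0.3816, 0.2086]
ee_rot: [0.003, -0.017, 1.0, 0.002]
contact_force: [-0.5, -0.4, 0.3]
width: 0.0386
gripper_force: 25.5
```

Call:
{"method": "send_rows", "body": {
  "increments": [
    {"gripper": 0.3, "linear": [0, -0.03, 0], "delta_rot": [0, 0, 0]},
    {"gripper": 0.3, "linear": [0, -0.075, 0], "delta_rot": [0, 0, 0]},
    {"gripper": 0.3, "linear": [0, -0.12, 0], "delta_rot": [0, 0, 0]},
    {"gripper": 0.3, "linear": [0, -0.165, 0], "delta_rot": [0, 0, 0]},
    {"gripper": 0.3, "linear": [0, -0.21, 0], "delta_rot": [0, 0, 0]},
    {"gripper": 0.3, "linear": [0, -0.255, 0], "delta_rot": [0, 0, 0]},
    {"gripper": 0.3, "linear": [0, -0.3, 0], "delta_rot": [0, 0, 0]},
    {"gripper": 0.3, "linear": [0, -0.345, 0], "delta_rot": [0, 0, 0]}
  ]
}}

```text
clock: 5.6
position: [0.4936, 0.0339, 0.203]
ee_rot: [-0.002, -0.017, 1.0, 0.0]
contact_force: [0.0, 0.0, -0.1]
width: 0.0388
gripper_force: 25.6
```

Call:
{"method": "send_rows", "body": {
  "increments": [
    {"gripper": 0.3, "linear": [0, -0.04, 0], "delta_rot": [0, 0, 0]},
    {"gripper": 0.3, "linear": [0, -0.08, 0], "delta_rot": [0, 0, 0]},
    {"gripper": 0.3, "linear": [0, -0.095, 0], "delta_rot": [0, 0, 0]},
    {"gripper": 0.3, "linear": [0, -0.095, 0], "delta_rot": [0, 0, 0]},
    {"gripper": 0.3, "linear": [0, -0.095, 0], "delta_rot": [0, 0, 0]}
  ]
}}

```text
clock: 6.1
position: [0.4945, -0.0586, 0.204]
ee_rot: [-0.001, -0.017, 1.0, 0.001]
contact_force: [-0.7, 0.1, -0.7]
width: 0.0387
gripper_force: 25.6
```

```bash
python3 - <<'E'
from h import *
import pickle
im,c=cam("wrist"); cv2.imwrite("pics/w3.png",np.clip(im*1.3,0,255).astype(np.uint8)); pickle.dump(c,open("cw3.pkl","wb"))
s=get_state(); print(s["position"],s["contact_force"])
for p in((.490,-.142,.012),(.4814,.091,.06),(.4835,.0152,.08),(.4894,-.1668,.065)): print(p,proj(c,p).round(1))
E
```

```text
[ 0.49463691 -0.05819882  0.20424188] [ 1.03774911  0.39418574 -0.21483602]
(0.49, -0.142, 0.012) [236.6 169.2]
(0.4814, 0.091, 0.06) [494.3 179.3]
(0.4835, 0.0152, 0.08) [412.1 184.5]
(0.4894, -0.1668, 0.065) [192.4 180. ]
```

View pics/w3.png

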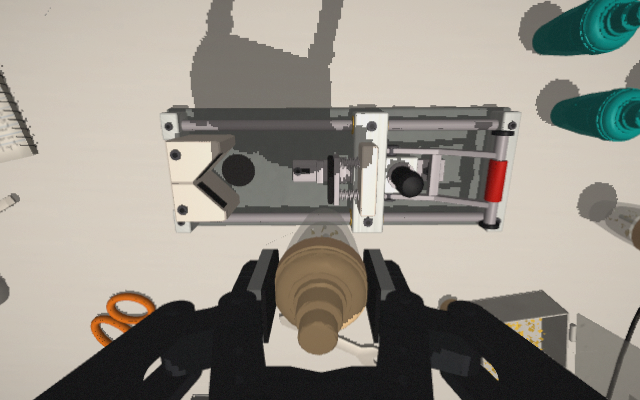

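```bash
python3 - <<'E'
from h import *
import pickle
np.set_printoptions(precision=4,suppress=True)
c=pickle.load(open("cw3.pkl","rb")); C=pickle.load(open("c0.pkl","rb")); t,s=C["top"],C["side"]
T=lambda x,y:(300+x/5,180+y/5)
im=cv2.imread("pics/w3.png"); hs=cv2.cvtColor(im,cv2.COLOR_BGR2HSV)
m=((hs[...,0]<8)|(hs[...,0]>172))&(hs[...,1]>150)&(hs[...,2]>80); m[:,:460]=0; m[:,530:]=0; ys,xs=np.nonzero(m); r=((xs.min()+xs.max())/2,(ys.min()+ys.max())/2); print("red",r,xs.min(),xs.max(),ys.min(),ys.max())
g=im[:,:,1]; mm=(g<45); mm[:, :218]=0; mm[:,262:]=0; mm[:150]=0; mm[195:]=0
n,l,st,ce=cv2.connectedComponentsWithStats(mm.astype(np.uint8)); print(st[1:],ce[1:])
print("disc",onz(c,238.5,171,.012),tri([(c,238.5,171),(t,*T(559,158))]))
print("red",onz(c,*r,.06),tri([(c,*r),(t,*T(119,167))]))
print("knob",onz(c,409,182,.08),tri([(c,409,182),(t,*T(271,160))]))
print("padface",onz(c,330,180,.045))
for p in((198,186),(233,137),(230,221),(168,142),(175,222)): print("V",p,onz(c,*p,.065))
print("bottle at",onz(c,318,335,.204-.0556+.101),onz(c,321,278,.204-.0556+.07))
# plate corners
for p in((163,108),(520,108),(178,231),(500,229)):print(onz(c,*p,.012))
E
```

```text
red (np.float64(495.5), np.float64(180.5)) 485 506 160 201
[[218 154   4   4   8]
 [222 155  33  31 786]] [[219.125  155.25  ]
 [237.813  169.9008]]
disc [ 0.4918 -0.1402  0.012 ] (array([ 0.49  , -0.1397,  0.0183]), [0.001027077697146431, 0.0010270776971464113])
red [0.4824 0.0923 0.06  ] (array([0.4816, 0.0909, 0.0626]), [0.000274845021787696, 0.00027484502178748893])
knob [0.4815 0.0125 0.08  ] (array([0.4834, 0.0147, 0.0721]), [4.474790247891468e-05, 4.474790247903141e-05])
padface [ 0.4902 -0.0497  0.045 ]
V (198, 186) [ 0.4945 -0.1625  0.065 ]
V (233, 137) [ 0.4522 -0.131   0.065 ]
V (230, 221) [ 0.5253 -0.1367  0.065 ]
V (168, 142) [ 0.4581 -0.1843  0.065 ]
V (175, 222) [ 0.5279 -0.1849  0.065 ]
bottle at [ 0.4958 -0.0591  0.2494] [ 0.4919 -0.0581  0.2184]
[ 0.4335 -0.2091  0.012 ]
[0.4223 0.1281 0.012 ]
[ 0.5583 -0.2061  0.012 ]
[0.5447 0.1323 0.012 ]
```

Call:
{"method": "send_rows", "body": {
  "increments": [
    {"gripper": 0.3, "linear": [-0.002, -0.04, 0], "delta_rot": [0, 0, 0]},
    {"gripper": 0.3, "linear": [-0.004, -0.079, 0], "delta_rot": [0, 0, 0]},
    {"gripper": 0.3, "linear": [-0.004, -0.079, -0.03], "delta_rot": [0, 0, 0]},
    {"gripper": 0.3, "linear": [-0.004, -0.079, -0.065], "delta_rot": [0, 0, 0]},
    {"gripper": 0.3, "linear": [-0.004, -0.079, -0.1], "delta_rot": [0, 0, 0]},
    {"gripper": 0.3, "linear": [-0.004, -0.079, -0.12], "delta_rot": [0, 0, 0]},
    {"gripper": 0.3, "linear": [-0.004, -0.079, -0.12], "delta_rot": [0, 0, 0]},
    {"gripper": 0.3, "linear": [-0.004, -0.079, -0.12], "delta_rot": [0, 0, 0]}
  ]
}}

```text
clock: 6.95
position: [0.4917, -0.1374, 0.0853]
ee_rot: [-0.0, -0.018, 1.0, 0.0]
contact_force: [-0.4, -0.1, 0.7]
width: 0.0386
gripper_force: 25.7
```

Call:
{"method": "send_rows", "body": {
  "increments": [
    {"gripper": 0.3, "linear": [0, 0, -0.008], "delta_rot": [0, 0, 0]},
    {"gripper": 0.3, "linear": [0, 0, -0.014], "delta_rot": [0, 0, 0]},
    {"gripper": 0.3, "linear": [0, 0, -0.014], "delta_rot": [0, 0, 0]},
    {"gripper": 0.3, "linear": [0, 0, -0.014], "delta_rot": [0, 0, 0]}
  ]
}}

```text
clock: 7.35
position: [0.4914, -0.1385, 0.0714]
ee_rot: [0.0, -0.017, 1.0, -0.0]
contact_force: [-0.1, -0.5, -1.2]
width: 0.0385
gripper_force: 25.7
```

Call:
{"method": "send_rows", "body": {
  "increments": [
    {"gripper": 0.3, "linear": [0, -0.001, 0], "delta_rot": [0, 0, 0]},
    {"gripper": 0.3, "linear": [0, -0.002, 0], "delta_rot": [0, 0, 0]},
    {"gripper": 0.3, "linear": [0, -0.002, 0], "delta_rot": [0, 0, 0]},
    {"gripper": 0.3, "linear": [0, -0.002, 0], "delta_rot": [0, 0, 0]}
  ]
}}

```text
clock: 7.75
position: [0.4909, -0.1403, 0.0712]
ee_rot: [-0.0, -0.017, 1.0, 0.0]
contact_force: [-1.4, 1.5, -0.4]
width: 0.0383
gripper_force: 25.9
```

Call:
{"method": "send_rows", "body": {
  "increments": [
    {"gripper": 0.3, "linear": [-0.001, -0.001, 0], "delta_rot": [0, 0, 0]},
    {"gripper": 0.3, "linear": [-0.001, -0.001, 0], "delta_rot": [0, 0, 0]},
    {"gripper": 0.3, "linear": [-0.001, -0.001, 0], "delta_rot": [0, 0, 0]},
    {"gripper": 0.3, "linear": [-0.001, -0.001, 0], "delta_rot": [0, 0, 0]}
  ]
}}

```text
clock: 8.15
position: [0.49, -0.1414, 0.0711]
ee_rot: [-0.0, -0.017, 1.0, 0.0]
contact_force: [-0.7, 2.7, 1.2]
width: 0.0385
gripper_force: 25.8
```

Call:
{"method": "send_rows", "body": {
  "increments": [
    {"gripper": 0.3, "linear": [0, 0.0005, -0.002], "delta_rot": [0, 0, 0]},
    {"gripper": 0.3, "linear": [0, 0.0005, -0.003], "delta_rot": [0, 0, 0]},
    {"gripper": 0.3, "linear": [0, 0.0005, -0.0035], "delta_rot": [0, 0, 0]},
    {"gripper": 0.3, "linear": [0, 0.0005, -0.0035], "delta_rot": [0, 0, 0]}
  ]
}}

```text
clock: 8.55
position: [0.49, -0.1409, 0.0677]
ee_rot: [-0.0, -0.017, 1.0, 0.0]
contact_force: [-2.7, 1.7, 1.4]
width: 0.0387
gripper_force: 26.0
```

Call:
{"method": "send_rows", "body": {
  "increments": [
    {"gripper": 0.3, "linear": [-0.0005, 0, -0.0008], "delta_rot": [0, 0, 0]},
    {"gripper": 0.3, "linear": [-0.0005, 0, -0.0014], "delta_rot": [0, 0, 0]},
    {"gripper": 0.3, "linear": [-0.0005, 0, -0.0014], "delta_rot": [0, 0, 0]}
  ]
}}

```text
clock: 8.85
position: [0.49, -0.1409, 0.0674]
ee_rot: [0.001, -0.017, 1.0, 0.0]
contact_force: [-3.9, 3.1, 9.2]
width: 0.0385
gripper_force: 26.6
```

Call:
{"method": "send_rows", "body": {
  "increments": [
    {"gripper": 0.3, "linear": [-0.0005, 0.0005, 0.001], "delta_rot": [0, 0, 0]},
    {"gripper": -0.05, "linear": [-0.0005, 0.0005, 0.001], "delta_rot": [0, 0, 0]},
    {"gripper": -0.4, "linear": [-0.0005, 0.0005, 0.001], "delta_rot": [0, 0, 0]},
    {"gripper": -0.4, "linear": [-0.0005, 0.0005, 0.001], "delta_rot": [0, 0, 0]},
    {"gripper": -0.4, "linear": [-0.0005, 0.0005, 0.001], "delta_rot": [0, 0, 0]}
  ]
}}

```text
clock: 9.35
position: [0.4896, -0.1407, 0.0672]
ee_rot: [0.0, -0.017, 1.0, -0.0]
contact_force: [0.2, -0.3, -0.2]
width: 0.0598
gripper_force: 0.0
```

Call:
{"method": "send_rows", "body": {
  "increments": [
    {"gripper": -0.4, "linear": [0, 0, 0.03], "delta_rot": [0, 0, 0]},
    {"gripper": -0.4, "linear": [0, 0, 0.07], "delta_rot": [0, 0, 0]},
    {"gripper": -0.4, "linear": [0, 0.02, 0.1], "delta_rot": [0, 0, 0]},
    {"gripper": -0.4, "linear": [-0.001, 0.065, 0.1], "delta_rot": [0, 0, 0]},
    {"gripper": -0.4, "linear": [-0.003, 0.11, 0.1], "delta_rot": [0, 0, 0]},
    {"gripper": -0.4, "linear": [-0.005, 0.14, 0.1], "delta_rot": [0, 0, 0]},
    {"gripper": -0.4, "linear": [-0.005, 0.14, 0.1], "delta_rot": [0, 0, 0]},
    {"gripper": -0.4, "linear": [-0.005, 0.14, 0.1], "delta_rot": [0, 0, 0]}
  ]
}}

```text
clock: 10.15
position: [0.4844, -0.0002, 0.1673]
ee_rot: [0.0, -0.018, 1.0, -0.0]
contact_force: [0.7, -0.0, 0.7]
width: 0.0597
gripper_force: 0.0
```

```bash
python3 - <<'E'
from h import *
import pickle
im,c=cam("wrist"); pickle.dump(c,open("cw4.pkl","wb")); s=get_state(); print(s["position"],s["clock"])
i2,_=cam("side"); i3,_=cam("top")
o=np.zeros((600,800,3),np.uint8); o[:400,:640]=im
o[400:600,:360]=cv2.resize(i2[185:335,215:485][:, 30:210],(360,300),interpolation=cv2.INTER_CUBIC)[60:260]
o[400:595,370:800]=cv2.resize(i3[180:245,300:443],(430,195),interpolation=cv2.INTER_CUBIC)
cv2.imwrite("pics/w4.png",np.clip(o*1.3,0,255).astype(np.uint8))
for z in(.06,):print(proj(c,[.482,.0915,z]),proj(c,[.4905,-.141,.113]))
E
```

```text
[ 0.48452241 -0.00091557  0.16730135] 10.2
[440.25020655 201.43053301] [ 91.10591299 226.48868778]
```

View pics/w4.png

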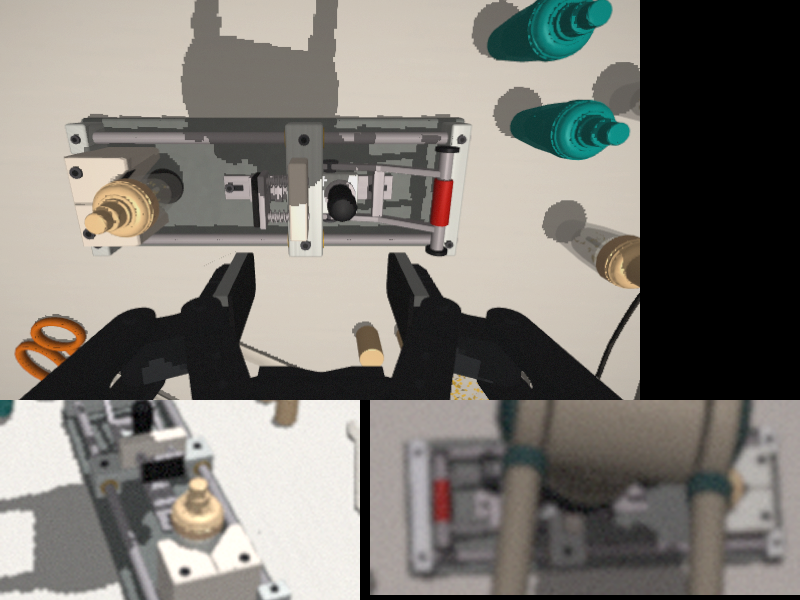

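The bottle stands upright on the disc against the V. The sleeve is at wrist pixel (441,202). Next I check the end-block height from its screws before lowering a finger behind the bar.

```bash
python3 - <<'E'
from h import *
import pickle
np.set_printoptions(precision=4,suppress=True)
c=pickle.load(open("cw4.pkl","rb")); t=pickle.load(open("c0.pkl","rb"))["top"]
T=lambda x,y:(300+x/5,180+y/5)
for a,b in(((461,140),(79,88)),((449,245),(87,262)),((441.5,202.5),(119,167)),((341.5,205),(271,160))): print(tri([(c,*a),(t,*T(*b))]))
print(onz(c,441.5,202.5,.06),get_state()["ee_rot"])
E
```

```text
(array([0.4789, 0.1074, 0.0567]), [0.043376032768885395, 0.043376032768885193])
(array([0.452 , 0.0851, 0.1526]), [0.032950708652200934, 0.03295070865220097])
(array([0.4813, 0.0909, 0.0647]), [0.00020248424825402246, 0.00020248424825404434])
(array([0.4831, 0.015 , 0.0748]), [0.00014354072162865855, 0.00014354072162874645])
[0.4828 0.0926 0.06  ] [ 0.0001 -0.0166  0.9999 -0.0002]
```

```bash
python3 - <<'E'
from h import *
import pickle
np.set_printoptions(precision=4,suppress=True)
c=pickle.load(open("cw4.pkl","rb")); t=pickle.load(open("c0.pkl","rb"))["top"]
T=lambda x,y:(300+x/5,180+y/5)
for a,b in(((461,140),(87,262)),((449,245),(79,88)),((76,140-0+32),(655,195))): print(tri([(c,*a),(t,*T(*b))]))
for x in (62,103): print(onz(t,*T(x,175),.045))
E
```

```text
(array([0.4358, 0.1073, 0.0422]), [0.001167078750490996, 0.0011670787504908797])
(array([0.5248, 0.1109, 0.0431]), [0.0004824802245726924, 0.0004824802245726315])
(array([ 0.4669, -0.1802,  0.064 ]), [0.0014291991935429784, 0.0014291991935428971])
[0.4792 0.1201 0.045 ]
[0.4791 0.099  0.045 ]
```

Call:
{"method": "send_rows", "body": {
  "increments": [
    {"gripper": 0.05, "linear": [-0.0015, 0.045, 0], "delta_rot": [0, 0, 0]},
    {"gripper": 0.05, "linear": [-0.0025, 0.0925, 0], "delta_rot": [0, 0, 0]},
    {"gripper": 0.05, "linear": [-0.0025, 0.0925, -0.03], "delta_rot": [0, 0, 0]},
    {"gripper": 0.05, "linear": [-0.0025, 0.0925, -0.07], "delta_rot": [0, 0, 0]},
    {"gripper": 0.05, "linear": [-0.0025, 0.0925, -0.1], "delta_rot": [0, 0, 0]},
    {"gripper": 0.05, "linear": [-0.0025, 0.0925, -0.116], "delta_rot": [0, 0, 0]},
    {"gripper": 0.05, "linear": [-0.0025, 0.0925, -0.116], "delta_rot": [0, 0, 0]},
    {"gripper": 0.05, "linear": [-0.0025, 0.0925, -0.116], "delta_rot": [0, 0, 0]}
  ]
}}

```text
clock: 11.1
position: [0.4824, 0.0912, 0.0514]
ee_rot: [0.0, -0.016, 1.0, -0.0]
contact_force: [0.2, 0.4, -0.1]
width: 0.0408
gripper_force: 0.0
```

Call:
{"method": "send_rows", "body": {
  "increments": [
    {"gripper": 0.8, "linear": [0, 0, 0], "delta_rot": [0, 0, 0]},
    {"gripper": 0.8, "linear": [0, 0, 0], "delta_rot": [0, 0, 0]},
    {"gripper": 0.8, "linear": [0, 0, 0], "delta_rot": [0, 0, 0]},
    {"gripper": 0.8, "linear": [0, 0, 0], "delta_rot": [0, 0, 0]},
    {"gripper": 0.8, "linear": [0, 0, 0], "delta_rot": [0, 0, 0]}
  ],
  "newtons": 25
}}

```text
clock: 11.6
position: [0.483, 0.092, 0.0523]
ee_rot: [0.002, -0.017, 1.0, -0.0]
contact_force: [-0.0, -0.4, 6.0]
width: 0.0126
gripper_force: 26.5
```

Call:
{"method": "send_rows", "body": {
  "increments": [
    {"gripper": 0.8, "linear": [0, -0.0017, 0.0042], "delta_rot": [0, 0, 0]},
    {"gripper": 0.8, "linear": [0, -0.0036, 0.0083], "delta_rot": [0, 0, 0]},
    {"gripper": 0.8, "linear": [0, -0.0057, 0.0123], "delta_rot": [0, 0, 0]},
    {"gripper": 0.8, "linear": [0, -0.008, 0.0162], "delta_rot": [0, 0, 0]},
    {"gripper": 0.8, "linear": [0, -0.009, 0.0185], "delta_rot": [0, 0, 0]},
    {"gripper": 0.8, "linear": [0, -0.009, 0.0185], "delta_rot": [0, 0, 0]},
    {"gripper": 0.8, "linear": [0, -0.009, 0.0185], "delta_rot": [0, 0, 0]}
  ]
}}

```text
clock: 12.3
position: [0.483, 0.0837, 0.0697]
ee_rot: [0.001, -0.017, 1.0, 0.001]
contact_force: [5.2, 2.4, -6.6]
width: 0.0125
gripper_force: 24.8
```

Call:
{"method": "send_rows", "body": {
  "increments": [
    {"gripper": 0.8, "linear": [0.001, -0.005, 0], "delta_rot": [0, 0, 0]},
    {"gripper": 0.8, "linear": [0.0015, -0.015, 0], "delta_rot": [0, 0, 0]},
    {"gripper": 0.8, "linear": [0.002, -0.025, 0], "delta_rot": [0, 0, 0]},
    {"gripper": 0.8, "linear": [0.0023, -0.035, 0], "delta_rot": [0, 0, 0]},
    {"gripper": 0.8, "linear": [0.0027, -0.045, 0], "delta_rot": [0, 0, 0]},
    {"gripper": 0.8, "linear": [0.003, -0.055, 0], "delta_rot": [0, 0, 0]},
    {"gripper": 0.8, "linear": [0.0032, -0.06, 0], "delta_rot": [0, 0, 0]},
    {"gripper": 0.8, "linear": [0.0032, -0.06, 0], "delta_rot": [0, 0, 0]}
  ]
}}

```text
clock: 13.1
position: [0.4852, 0.023, 0.0694]
ee_rot: [0.0, -0.016, 1.0, 0.0]
contact_force: [4.3, 1.2, -7.1]
width: 0.0127
gripper_force: 24.7
```

Call:
{"method": "send_rows", "body": {
  "increments": [
    {"gripper": 0.8, "linear": [0.0002, -0.003, 0], "delta_rot": [0, 0, 0]},
    {"gripper": 0.8, "linear": [0.0003, -0.006, 0], "delta_rot": [0, 0, 0]},
    {"gripper": 0.8, "linear": [0.0003, -0.008, 0], "delta_rot": [0, 0, 0]}
  ]
}}

```text
clock: 13.4
position: [0.4855, 0.016, 0.0695]
ee_rot: [0.0, -0.017, 1.0, 0.001]
contact_force: [4.6, 4.1, -5.6]
width: 0.0126
gripper_force: 24.8
```

Call:
{"method": "send_rows", "body": {
  "increments": [
    {"gripper": 0.8, "linear": [0, -0.001, 0], "delta_rot": [0, 0, 0]},
    {"gripper": 0.8, "linear": [0, -0.002, 0], "delta_rot": [0, 0, 0]}
  ]
}}

```text
clock: 13.6
position: [0.4856, 0.014, 0.0696]
ee_rot: [0.0, -0.017, 1.0, 0.001]
contact_force: [3.6, 4.8, -5.5]
width: 0.0129
gripper_force: 24.8
```

Call:
{"method": "send_rows", "body": {
  "increments": [
    {"gripper": 0.8, "linear": [0, -0.001, 0], "delta_rot": [0, 0, 0]},
    {"gripper": 0.8, "linear": [0, -0.002, 0], "delta_rot": [0, 0, 0]}
  ]
}}

```text
clock: 13.8
position: [0.4856, 0.0126, 0.0696]
ee_rot: [0.0, -0.017, 1.0, 0.001]
contact_force: [4.0, 6.6, -5.4]
width: 0.013
gripper_force: 24.9
```

Call:
{"method": "send_rows", "body": {
  "increments": [
    {"gripper": 0.8, "linear": [0, -0.001, 0], "delta_rot": [0, 0, 0]},
    {"gripper": 0.8, "linear": [0, -0.002, 0], "delta_rot": [0, 0, 0]}
  ]
}}

```text
clock: 14.0
position: [0.4857, 0.0108, 0.0697]
ee_rot: [0.001, -0.016, 1.0, 0.002]
contact_force: [4.0, 6.8, -5.3]
width: 0.0128
gripper_force: 25.0
```

Call:
{"method": "send_rows", "body": {
  "increments": [
    {"gripper": 0.8, "linear": [0, 0.0015, -0.003], "delta_rot": [0, 0, 0]},
    {"gripper": 0.8, "linear": [0, 0.003, -0.0055], "delta_rot": [0, 0, 0]},
    {"gripper": 0.8, "linear": [0, 0.004, -0.007], "delta_rot": [0, 0, 0]},
    {"gripper": 0.8, "linear": [0, 0.004, -0.007], "delta_rot": [0, 0, 0]}
  ]
}}

```text
clock: 14.4
position: [0.4857, 0.0139, 0.0636]
ee_rot: [0.001, -0.017, 1.0, 0.0]
contact_force: [1.0, 4.8, 3.8]
width: 0.0126
gripper_force: 25.8
```

Call:
{"method": "send_rows", "body": {
  "increments": [
    {"gripper": 0.8, "linear": [0, 0.0004, -0.001], "delta_rot": [0, 0, 0]},
    {"gripper": 0.8, "linear": [0, 0.0008, -0.002], "delta_rot": [0, 0, 0]}
  ]
}}

```text
clock: 14.6
position: [0.4858, 0.0145, 0.0625]
ee_rot: [0.001, -0.017, 1.0, 0.0]
contact_force: [-0.2, 4.1, 15.8]
width: 0.0126
gripper_force: 27.1
```

Call:
{"method": "send_rows", "body": {
  "increments": [
    {"gripper": 0.8, "linear": [0, 0, 0.0015], "delta_rot": [0, 0, 0]},
    {"gripper": 0.05, "linear": [0, 0, 0.0015], "delta_rot": [0, 0, 0]},
    {"gripper": 0.05, "linear": [0, 0, 0.0015], "delta_rot": [0, 0, 0]},
    {"gripper": 0.05, "linear": [0, 0, 0.0015], "delta_rot": [0, 0, 0]},
    {"gripper": 0.05, "linear": [0, 0, 0.03], "delta_rot": [0, 0, 0]},
    {"gripper": 0.05, "linear": [0, 0, 0.06], "delta_rot": [0, 0, 0]},
    {"gripper": 0.05, "linear": [0, 0.03, 0.085], "delta_rot": [0, 0, 0]},
    {"gripper": 0.05, "linear": [0, 0.03, 0.085], "delta_rot": [0, 0, 0]}
  ]
}}

```text
clock: 15.4
position: [0.4871, 0.0455, 0.1487]
ee_rot: [0.003, -0.018, 1.0, 0.0]
contact_force: [0.4, -0.6, -1.5]
width: 0.0405
gripper_force: 0.0
```

```bash
python3 - <<'E'
from h import *
import pickle
im,c=cam("wrist"); pickle.dump(c,open("cw5.pkl","wb")); s=get_state(); print(s["position"],s["clock"],s["contact_force"])
i2,_=cam("side")
o=np.zeros((600,800,3),np.uint8); o[:300,:800]=cv2.resize(im[100:250,:400],(800,300),interpolation=cv2.INTER_CUBIC)
o[300:600,:400]=cv2.resize(i2[185:335,260:460],(400,300),interpolation=cv2.INTER_CUBIC)
cv2.imwrite("pics/w5.png",np.clip(o*1.3,0,255).astype(np.uint8))
for p in((.4855,-.057,.08),(.4905,-.141,.113)): print(proj(c,p))
E
```

```text
[0.48583913 0.04441347 0.14698033] 15.45 [ 0.54319101 -0.38574705 -1.06136473]
[162.67772941 209.02994246]
[-15.48773423 231.38074075]
```

View pics/w5.png

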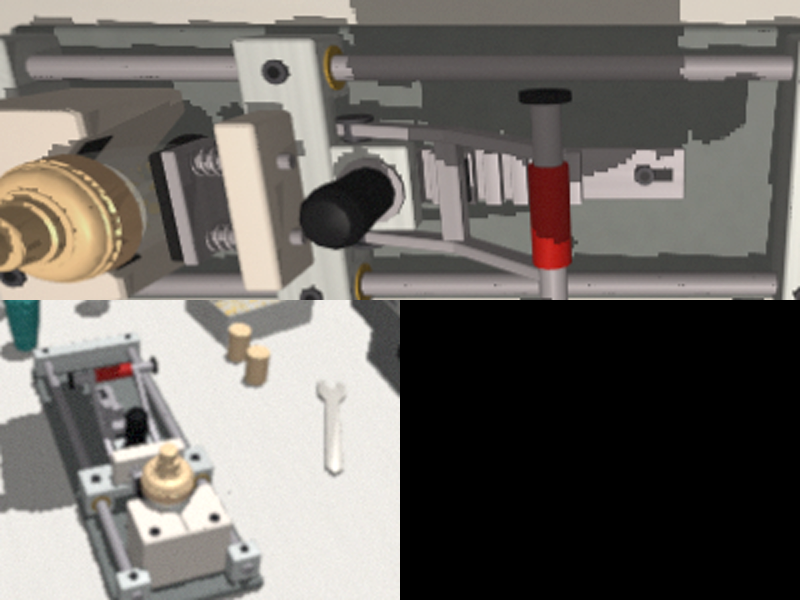

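Call:
{"method": "send_rows", "body": {
  "increments": [
    {"gripper": 1, "linear": [0, -0.03, 0], "delta_rot": [0, 0, 0]},
    {"gripper": 1, "linear": [0, -0.064, 0], "delta_rot": [0, 0, 0]},
    {"gripper": 1, "linear": [0, -0.064, 0], "delta_rot": [0, 0, 0]},
    {"gripper": 1, "linear": [0, -0.064, -0.03], "delta_rot": [0, 0, 0]},
    {"gripper": 1, "linear": [0, -0.064, -0.06], "delta_rot": [0, 0, 0]},
    {"gripper": 1, "linear": [0, -0.064, -0.081], "delta_rot": [0, 0, 0]},
    {"gripper": 1, "linear": [0, -0.064, -0.081], "delta_rot": [0, 0, 0]},
    {"gripper": 1, "linear": [0, -0.064, -0.081], "delta_rot": [0, 0, 0]}
  ],
  "newtons": 20
}}

```text
clock: 16.3
position: [0.4845, -0.0201, 0.0641]
ee_rot: [-0.001, -0.017, 1.0, 0.0]
contact_force: [0.9, -1.0, 0.1]
width: 0.0
gripper_force: 0.0
```

Call:
{"method": "send_rows", "body": {
  "increments": [
    {"gripper": 1, "linear": [0, -0.001, 0], "delta_rot": [0, 0, 0]},
    {"gripper": 1, "linear": [0, -0.003, 0], "delta_rot": [0, 0, 0]},
    {"gripper": 1, "linear": [0, -0.004, 0], "delta_rot": [0, 0, 0]}
  ]
}}

```text
clock: 16.6
position: [0.4859, -0.0245, 0.0657]
ee_rot: [0.001, -0.017, 1.0, -0.0]
contact_force: [-0.1, -0.0, -0.5]
width: -0.0002
gripper_force: 0.0
```

Call:
{"method": "send_rows", "body": {
  "increments": [
    {"gripper": 1, "linear": [0, -0.001, 0], "delta_rot": [0, 0, 0]},
    {"gripper": 1, "linear": [0, -0.002, 0], "delta_rot": [0, 0, 0]}
  ]
}}

```text
clock: 16.8
position: [0.4854, -0.0263, 0.0652]
ee_rot: [0.0, -0.017, 1.0, -0.0]
contact_force: [0.0, 0.2, 0.4]
width: -0.0
gripper_force: 0.0
```

Call:
{"method": "send_rows", "body": {
  "increments": [
    {"gripper": 1, "linear": [0, -0.001, 0], "delta_rot": [0, 0, 0]},
    {"gripper": 1, "linear": [0, -0.002, 0], "delta_rot": [0, 0, 0]}
  ]
}}

```text
clock: 17.0
position: [0.4852, -0.0282, 0.0648]
ee_rot: [0.0, -0.017, 1.0, 0.0]
contact_force: [-0.5, -0.5, 0.1]
width: 0.0001
gripper_force: 0.0
```

Call:
{"method": "send_rows", "body": {
  "increments": [
    {"gripper": 1, "linear": [0, -0.001, 0], "delta_rot": [0, 0, 0]},
    {"gripper": 1, "linear": [0, -0.002, 0], "delta_rot": [0, 0, 0]}
  ]
}}

```text
clock: 17.2
position: [0.4852, -0.0302, 0.0647]
ee_rot: [-0.0, -0.017, 1.0, 0.0]
contact_force: [-0.1, 0.7, -0.2]
width: -0.0002
gripper_force: 0.0
```

Call:
{"method": "send_rows", "body": {
  "increments": [
    {"gripper": 1, "linear": [0, -0.001, 0], "delta_rot": [0, 0, 0]},
    {"gripper": 1, "linear": [0, -0.002, 0], "delta_rot": [0, 0, 0]}
  ]
}}

```text
clock: 17.4
position: [0.4852, -0.0323, 0.0648]
ee_rot: [-0.0, -0.017, 1.0, 0.0]
contact_force: [-0.4, 0.1, -0.7]
width: 0.0001
gripper_force: 0.0
```

Call:
{"method": "send_rows", "body": {
  "increments": [
    {"gripper": 1, "linear": [0, -0.001, 0], "delta_rot": [0, 0, 0]},
    {"gripper": 1, "linear": [0, -0.002, 0], "delta_rot": [0, 0, 0]}
  ]
}}

```text
clock: 17.6
position: [0.4852, -0.0342, 0.0648]
ee_rot: [0.0, -0.017, 1.0, 0.0]
contact_force: [0.4, 1.7, 0.7]
width: -0.0
gripper_force: 0.9
```

Call:
{"method": "send_rows", "body": {
  "increments": [
    {"gripper": 1, "linear": [0, -0.0005, 0], "delta_rot": [0, 0, 0]},
    {"gripper": 1, "linear": [0, -0.001, 0], "delta_rot": [0, 0, 0]}
  ]
}}

```text
clock: 17.8
position: [0.4852, -0.0344, 0.0648]
ee_rot: [0.0, -0.017, 1.0, 0.001]
contact_force: [0.7, 4.5, 0.6]
width: 0.0
gripper_force: 2.4
```

Call:
{"method": "send_rows", "body": {
  "increments": [
    {"gripper": 1, "linear": [0, -0.0005, 0], "delta_rot": [0, 0, 0]},
    {"gripper": 1, "linear": [0, -0.001, 0], "delta_rot": [0, 0, 0]}
  ]
}}

```text
clock: 18.0
position: [0.4852, -0.0345, 0.0648]
ee_rot: [0.0, -0.016, 1.0, 0.002]
contact_force: [0.9, 8.0, 1.3]
width: -0.0004
gripper_force: 4.0
```

Call:
{"method": "send_rows", "body": {
  "increments": [
    {"gripper": 1, "linear": [0, -0.0005, 0], "delta_rot": [0, 0, 0]},
    {"gripper": 1, "linear": [0, -0.001, 0], "delta_rot": [0, 0, 0]}
  ]
}}

```text
clock: 18.2
position: [0.4852, -0.0347, 0.0648]
ee_rot: [0.0, -0.016, 1.0, 0.002]
contact_force: [1.9, 9.8, 1.2]
width: 0.0001
gripper_force: 5.3
```

Call:
{"method": "send_rows", "body": {
  "increments": [
    {"gripper": 1, "linear": [0, -0.0005, 0], "delta_rot": [0, 0, 0]},
    {"gripper": 1, "linear": [0, -0.001, 0], "delta_rot": [0, 0, 0]}
  ]
}}

```text
clock: 18.4
position: [0.4852, -0.0349, 0.0648]
ee_rot: [0.0, -0.016, 1.0, 0.003]
contact_force: [1.7, 12.7, 1.5]
width: -0.0002
gripper_force: 6.6
```

Call:
{"method": "send_rows", "body": {
  "increments": [
    {"gripper": 1, "linear": [0, -0.0003, 0], "delta_rot": [0, 0, 0]},
    {"gripper": 1, "linear": [0, -0.0006, 0], "delta_rot": [0, 0, 0]},
    {"gripper": 1, "linear": [0, -0.0006, 0], "delta_rot": [0, 0, 0]}
  ]
}}

```text
clock: 18.7
position: [0.4852, -0.0353, 0.0648]
ee_rot: [0.0, -0.016, 1.0, 0.003]
contact_force: [1.2, 12.5, 1.2]
width: 0.0005
gripper_force: 6.4
```

Call:
{"method": "send_rows", "body": {
  "increments": [
    {"gripper": 1, "linear": [0, -0.0004, 0], "delta_rot": [0, 0, 0]},
    {"gripper": 1, "linear": [0, -0.0008, 0], "delta_rot": [0, 0, 0]},
    {"gripper": 1, "linear": [0, -0.001, 0], "delta_rot": [0, 0, 0]}
  ]
}}

```text
clock: 19.0
position: [0.4852, -0.0361, 0.0648]
ee_rot: [0.0, -0.016, 1.0, 0.003]
contact_force: [1.0, 13.2, 1.0]
width: -0.0003
gripper_force: 6.7
```

Call:
{"method": "send_rows", "body": {
  "increments": [
    {"gripper": 1, "linear": [0, -0.0004, 0], "delta_rot": [0, 0, 0]},
    {"gripper": 1, "linear": [0, -0.0008, 0], "delta_rot": [0, 0, 0]}
  ]
}}

```text
clock: 19.2
position: [0.4852, -0.0368, 0.0648]
ee_rot: [0.0, -0.016, 1.0, 0.004]
contact_force: [1.1, 14.6, 1.2]
width: -0.0001
gripper_force: 7.0
```

Call:
{"method": "send_rows", "body": {
  "increments": [
    {"gripper": 1, "linear": [0, -0.0004, 0], "delta_rot": [0, 0, 0]},
    {"gripper": 1, "linear": [0, -0.0008, 0], "delta_rot": [0, 0, 0]}
  ]
}}

```text
clock: 19.4
position: [0.4853, -0.0378, 0.0648]
ee_rot: [0.0, -0.016, 1.0, 0.003]
contact_force: [1.7, 12.6, 1.4]
width: -0.0001
gripper_force: 6.2
```

Call:
{"method": "send_rows", "body": {
  "increments": [
    {"gripper": 1, "linear": [0, -0.0004, 0], "delta_rot": [0, 0, 0]},
    {"gripper": 1, "linear": [0, -0.0008, 0], "delta_rot": [0, 0, 0]}
  ]
}}

```text
clock: 19.6
position: [0.4854, -0.0387, 0.0648]
ee_rot: [0.0, -0.016, 1.0, 0.003]
contact_force: [1.5, 12.9, 0.9]
width: 0.0002
gripper_force: 6.6
```

Sliding steadily at about 13 N. Continuing.

Call:
{"method": "send_rows", "body": {
  "increments": [
    {"gripper": 1, "linear": [0, -0.0004, 0], "delta_rot": [0, 0, 0]},
    {"gripper": 1, "linear": [0, -0.0008, 0], "delta_rot": [0, 0, 0]}
  ]
}}

```text
clock: 19.8
position: [0.4854, -0.0394, 0.0648]
ee_rot: [0.0, -0.016, 1.0, 0.003]
contact_force: [2.5, 13.7, 1.9]
width: -0.0001
gripper_force: 6.7
```

Call:
{"method": "send_rows", "body": {
  "increments": [
    {"gripper": 1, "linear": [0, -0.0004, 0], "delta_rot": [0, 0, 0]},
    {"gripper": 1, "linear": [0, -0.0008, 0], "delta_rot": [0, 0, 0]}
  ]
}}

```text
clock: 20.0
position: [0.4854, -0.0409, 0.0648]
ee_rot: [0.0, -0.016, 1.0, 0.003]
contact_force: [1.8, 11.3, 0.5]
width: -0.0001
gripper_force: 5.8
```

Call:
{"method": "send_rows", "body": {
  "increments": [
    {"gripper": 1, "linear": [0, -0.0003, 0], "delta_rot": [0, 0, 0]},
    {"gripper": 1, "linear": [0, -0.0006, 0], "delta_rot": [0, 0, 0]}
  ]
}}

```text
clock: 20.2
position: [0.4854, -0.041, 0.0648]
ee_rot: [0.0, -0.016, 1.0, 0.003]
contact_force: [2.1, 12.7, 1.5]
width: -0.0001
gripper_force: 6.5
```

Call:
{"method": "send_rows", "body": {
  "increments": [
    {"gripper": 1, "linear": [0, 0.002, 0], "delta_rot": [0, 0, 0]},
    {"gripper": 1, "linear": [0, 0.006, 0], "delta_rot": [0, 0, 0]},
    {"gripper": 1, "linear": [0, 0.007, 0.01], "delta_rot": [0, 0, 0]},
    {"gripper": 1, "linear": [0, 0.007, 0.05], "delta_rot": [0, 0, 0]},
    {"gripper": 1, "linear": [-0.02, 0.007, 0.095], "delta_rot": [0, 0, 0]},
    {"gripper": 1, "linear": [-0.06, 0.007, 0.1], "delta_rot": [0, 0, 0]},
    {"gripper": 1, "linear": [-0.06, 0.007, 0.1], "delta_rot": [0, 0, 0]},
    {"gripper": 1, "linear": [-0.06, 0.007, 0.1], "delta_rot": [0, 0, 0]}
  ]
}}

```text
clock: 21.0
position: [0.425, -0.0379, 0.1658]
ee_rot: [0.001, -0.017, 1.0, -0.001]
contact_force: [0.8, 0.1, 0.1]
width: 0.0004
gripper_force: 0.0
```

```bash
python3 - <<'E'
from h import *
import pickle
np.set_printoptions(precision=4,suppress=True)
im,c=cam("wrist"); s=get_state(); print(s["position"],s["clock"],s["contact_force"])
i2,c2=cam("side"); i3,c3=cam("top")
def red(im,lo):
    hs=cv2.cvtColor(im,cv2.COLOR_BGR2HSV); m=((hs[...,0]<6)|(hs[...,0]>174))&(hs[...,1]>150)&(hs[...,2]>50)
    n,l,st,ce=cv2.connectedComponentsWithStats(m.astype(np.uint8)); o=np.argsort(-st[1:,4])[:2]+1
    return [(st[i].tolist(),[(st[i][0]+st[i][2]/2-.5),(st[i][1]+st[i][3]/2-.5)]) for i in o]
w,d,t=red(im,0),red(i2,0),red(i3,0); print(w,d,t)
pickle.dump((c,c2,c3),open("cw6.pkl","wb"))
for z in(.06,.071): print(onz(c,*w[0][1],z),onz(c2,*d[0][1],z))
print(tri([(c,*w[0][1]),(c2,*d[0][1])]))
o=np.zeros((600,800,3),np.uint8); o[:300,:800]=cv2.resize(im[130:280,:400] if 1 else im,(800,300),interpolation=cv2.INTER_CUBIC)
o[300:600,:400]=cv2.resize(i2[185:335,260:460],(400,300),interpolation=cv2.INTER_CUBIC)
o[300:600,400:]=cv2.resize(im,(400,250))[:,:].copy() if 0 else cv2.resize(im,(400,300))
cv2.imwrite("pics/w6.png",np.clip(o*1.3,0,255).astype(np.uint8)); cv2.imwrite("pics/w6raw.png",im)
E
```

```text
[ 0.4257 -0.0379  0.1654] 21.05 [-0.5195  0.301   0.3219]
[([373, 253, 18, 43, 662], [np.float64(381.5), np.float64(274.0)])] [([308, 221, 18, 9, 98], [np.float64(316.5), np.float64(225.0)])] [([353, 207, 4, 11, 31], [np.float64(354.5), np.float64(212.0)])]
[0.4858 0.014  0.06  ] [0.4862 0.0157 0.06  ]
[0.4797 0.0116 0.071 ] [0.4827 0.0018 0.071 ]
(array([0.4855, 0.0139, 0.0612]), [0.00034155191954707146, 0.00034155191954708734])
```

View pics/w6.png

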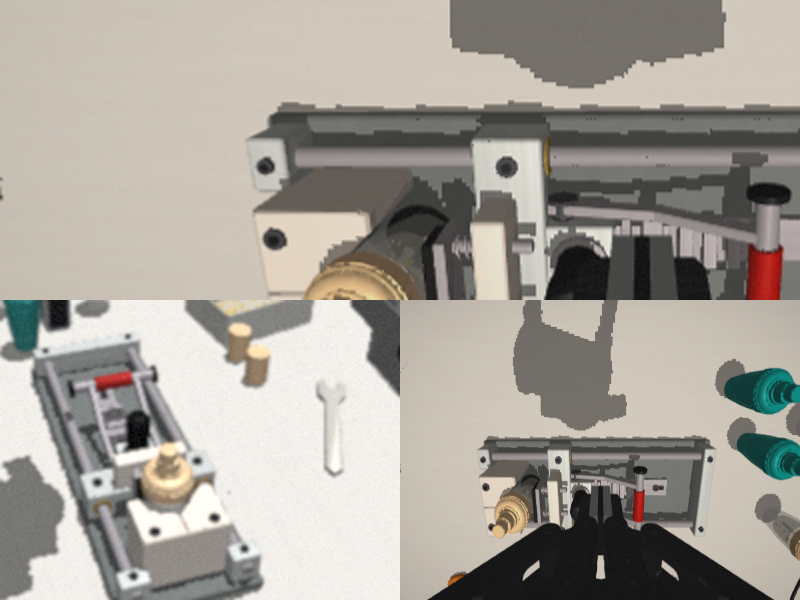

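The last picture shows the bottle upright against the V, the pad on the glass and the fingers clear of everything. The sleeve triangulates to z 61 mm, its rest height, where riding on the strip it would be about 71 mm. It sits about 77 mm behind the knob, so the bar is fully down in a notch. The pad is compressed about 7 mm.

```bash
python3 -c "from rig import sign_off; print(sign_off())"
```

```text
the job is handed in; nothing more can be done
None
```

The job is handed in after about 21 s on the robot clock: the pump bottle stands upright against the V block, held by the pad's spring at roughly 7 mm compression (estimated from jaw travel), and the bar measures fully down in a notch.

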